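# Count to the third rack gap and push the specimen tin home

## Task

Run a fingertip along the strip on top of the rack's back wall, beginning at the first gap at the tall-post end and counting the gaps, as far as the third. Then push the specimen tin across the bench with your fingers into that third gap until it is fully home against the back wall; never pick it up or tip it, leave the other things where they are, and finish with the hand clear.

Things in the scene. Friction and masses are not known exactly. Their poses are not given: they have to be found in the camera images.
- rack: Fixed dark steel divider rack, 276 mm long (its y) plus a flat foot 4 mm thick at each end (to y = +-174 mm). Origin at bench level at mid-length; x points to its back, away from the gaps' mouths, z up. Five dividers 4 mm thick (rounded noses 6 mm), 32 mm high, at y = -132, -66, 0, 66, 132 mm, reach from the back wall forward to x = -31 mm. Gaps are counted from the tall-post end.
- back_wall (a point): Point at bench level on the front face of the rack's back wall (40 mm high), at rack x = +35 mm, y = 0; axes as the rack. In front of the wall are the four gaps, 62 mm wide (60 mm between noses), centred at rack y = -99, -33, +33, +99 mm, open in front and above; their floor is the bench itself.
- strip: Bare aluminium finger strip along the rack above its back wall, 264 mm long, 16 mm wide, 6 mm thick, parallel to the rack's y. Origin at the centre of its top face, at rack x = +38 mm, y = 0, 54 mm above the bench. It is sprung: the whole strip sinks up to 8 mm under a push down of about 1.5 N (starting) to 5 N (bottomed), and comes back.
- tall_post: Fixed steel pin, 14 mm diameter, with a black ball knob of 30 mm diameter on top, 64 mm tall in all, standing on the foot at one end of the rack (rack x = +24 mm, y = +154 or -154 mm; which end varies). Origin at the centre of its lower end, 4 mm above the bench. It marks the end from which the gaps are counted.
- short_post: Fixed bare steel pin without a knob, 14 mm diameter, 18 mm tall, on the foot at the other end of the rack. Origin at the centre of its lower end.
- tin: The specimen tin: a closed round aluminium tin, 52 mm diameter, 30 mm high, 0.1 to 0.2 kg, standing loose on the bench in front of the rack's mouths. Origin at the centre of its underside. When home against the back wall its centre is at rack x = +9 mm.
- brass_ring: Loose brass ring, 50 mm outside diameter, 16 mm high, lying in the outermost gap at the rack's +y end; stays there. Origin at the centre of its underside.
- steel_collar: Loose dark steel collar, 84 mm outside diameter, 30 mm high, on the bench left of the rack; to be left alone. Origin at the centre of its underside.
- spatula: Loose spatula lying flat on the bench right of the rack; to be left alone.
- jar: Amber glass jar, 60 mm diameter, 85 mm high, standing on the bench at the right; to be left alone. Origin at the centre of its underside.
Mind the look-alikes: they are no part of the job. There is more than one size of the tin; the job needs the largest.

How it is judged:
By the outcome, as a careful person would: the job done as asked, in the order asked, and still so for the second after the job is handed in, with the robot touching nothing.
It also fails if it takes over 64 s, if anything falls off the work surface, if the arm or the gripper's body presses on something with over 40 N, if the wrist force passes 120 N, or if a joint passes its speed limit or range.

## Robot

A 6-joint arm with a two-finger parallel gripper is mounted at the origin on the work surface. World frame = base frame: x ahead of the robot, y to its left, z up, the work surface at z = 0. Lengths are in m, angles in degrees, forces in N, time in s.
With the tool pointing down it reaches from about 0.425 to 1.125 m from the base axis. Payload 14.9 kg.
Tool frame: the origin (TCP) lies midway between the tips of the shut fingers; the grasp point (between the pads) lies 19 mm behind it; z points along the fingers, y is the line along which they close (so a half turn about z gives the same grasp; the last joint's range is limited). The gripper opens to 91 mm and grips with 3 to 60 N. Pads are 32 mm wide; open, the fingers measure 118 mm over their backs; the gripper's body (76 mm by 178 mm) begins 60 mm behind the grasp point.
Start: joints at [-74.387, 21.709, 99.362, -0, 58.929, -1.908], TCP at [0.211, -0.668, 0.214] pointing down, gripper open.
Joint ranges: [-158.91, 158.91], [-42.39, 125.64], [0.06, 152.35], [-60.88, 240.88], [17.5, 164.5], [-176.32, 176.32]. Speed limits (degrees/s): [108.29, 108.29, 136.94, 180, 180, 180].

## Interface

Orientations are given as a 3x3 rotation matrix whose columns are the frame's x, y, z axes.
In Python, from bench import ctrl gives the robot as it stands.
- The arm moves only by the tool move_arm, never from a script. Its argument "moves" is a list of rows, each a list of 7 numbers: the shift along the tool's x, y, z in mm, then the turn, a rotation vector about the tool's x, y, z in degrees, then the opening, from 0 (shut) to 1 (fully open). In form: [[dx, dy, dz, rx, ry, rz, grip], ...]. A call has 1 to 20 rows; each row is the pose to reach, as a shift and turn from the pose commanded when the call began, along the tool's axes at that moment; what a row does not reach only later rows make up. A row lasts 1/12 s, in which the tool goes at most 41.7 mm and 7.16 degrees, less where a joint would pass 70% of its speed; a pose out of reach is approached as far as the arm can. A call with a gripper value outside its range is refused whole. The fingers move at their own pace and stop on an object; "newtons" is the grip in N (left out, the last holds). Time passes only in rows, so rows that repeat a pose let the fingers close. It gives the time, the measured TCP pose, the force, the opening and the grip force at its end, in the units of the state.
- ctrl.sense(): the state, without advancing time (a new reading comes with each control period).
- ctrl.grab_frame(name): name is "scene" or "top" or "wrist"; returns the picture (400x640x3 uint8, red, green, blue); there is no depth.
- ctrl.calibration(name): a dict with "fx", "fy", "cx", "cy" (pixels), "world_from_camera" (4x4, takes a point from camera to world coordinates). Camera axes: x right, y down, z forward; pixel columns grow to the right and rows downward; lengths in m; the calibration is good to about 2 mm. A picture is of the moment at which its call begins: read the wrist's pose just before it. calibration takes no time and is no camera call; for the wrist camera it gives the pose at the moment of the call.
- ctrl.close_job(): hands the job in; it is judged then, once.
The state is a dict: "time_s": time; "joint_pos": joint angles; "qvel": joint speeds; "effort": joint torques, N m; "ee_pos": TCP position; "eef_rot": TCP orientation; "wrist_force": force on the tool from outside, world axes, zero at the start; "moment": the same for the moment, N m; "width": finger opening in m; "finger_force": force on a finger pad.
Only numpy, scipy, OpenCV 4.12 (cv2) and the standard library are available. Lean on these libraries where they do the work, as an engineer would, in place of code of your own. Each camera call takes 0.05 s, during which the arm holds its last target. There are 200 camera calls.

## Working session

There is one attempt and no reset: what is moved stays moved. The work goes in short steps, Python scripts to look and compute and a tool call to move; the robot and the scene stay as the last step left them, time stands still between calls to the robot, and variables do not carry over. Pictures are saved under pics/ and viewed, at most 11 in all, crops included, and the job is handed in when it is done.

Besides the shell and the picture viewer there is one more tool, called after "Request:" as name([rows], argument=value, ...), one row to a line, values as JSON. move_arm: Moves the arm, as the interface text tells. Its arguments: {"type":"object","properties":{"moves":{"type":"array","items":{"type":"array","items":{"type":"number"}}},"newtons":{"type":"number"}},"required":["moves"]}

```bash
mkdir -p pics; python3 - <<'E'
from bench import ctrl
import cv2,numpy as np
for n in("top","scene"):
    cv2.imwrite(f"pics/{n}0.png",ctrl.grab_frame(n)[:,:,::-1])
    c=ctrl.calibration(n);print(n,c["fx"],c["cx"],c["cy"],np.round(c["world_from_camera"],3).tolist())
s=ctrl.sense();print(s["ee_pos"],np.round(s["eef_rot"],3).tolist(),s["time_s"])
E
```

```text
top 362.6242359848794 325.3764144939999 192.8969384158985 [[0.021, -0.993, 0.114, 0.428], [-0.999, -0.024, -0.021, -0.002], [0.024, -0.113, -0.993, 0.967], [0.0, 0.0, 0.0, 1.0]]
scene 370.4741628421986 316.44725935833935 203.67046248883133 [[-0.662, 0.599, -0.45, 0.968], [0.749, 0.535, -0.39, 0.388], [0.007, -0.596, -0.803, 0.844], [0.0, 0.0, 0.0, 1.0]]
[ 0.21063404 -0.66718311  0.21334803] [[0.954, 0.301, -0.0], [0.301, -0.954, 0.001], [0.0, -0.001, -1.0]] 0.1
```

View pics/top0.png

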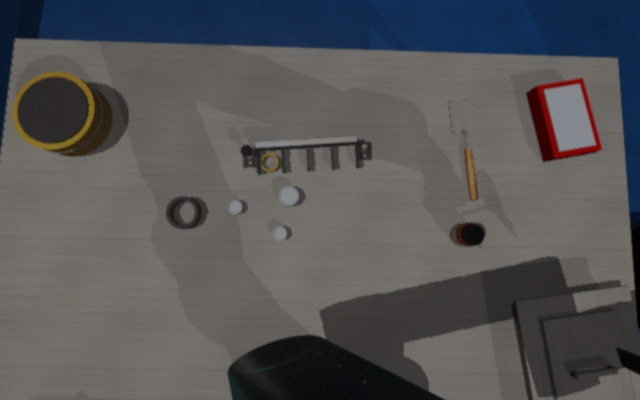

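View pics/scene0.png

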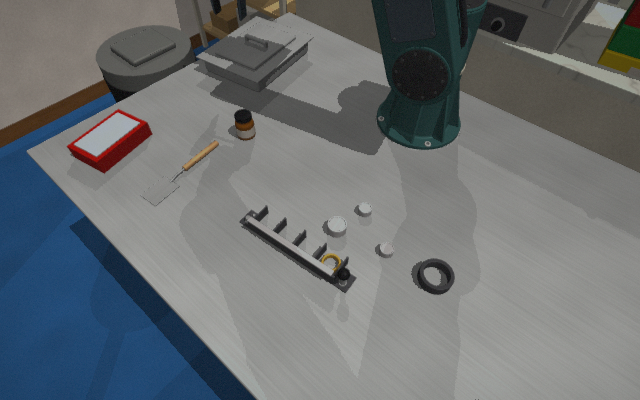

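The tall post's black knob is at (247,150) in the top view, the rack's +y end, where the brass ring sits at (269,161). Three things could be the tin: (289,195) large, (236,207) small and (281,233) small. The largest is (289,195). I'll check it in an enlarged crop.

```bash
python3 - <<'E'
import cv2
a=cv2.imread("pics/top0.png")[130:250,220:380]
cv2.imwrite("pics/c1.png",cv2.resize(a,None,fx=5,fy=5,interpolation=cv2.INTER_CUBIC))
b=cv2.imread("pics/scene0.png")[190:300,230:400]
b=cv2.convertScaleAbs(b,alpha=1.3)
cv2.imwrite("pics/c2.png",cv2.resize(b,None,fx=4.5,fy=4.5,interpolation=cv2.INTER_CUBIC))
E
```

```text
(no output)
```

View pics/c1.png

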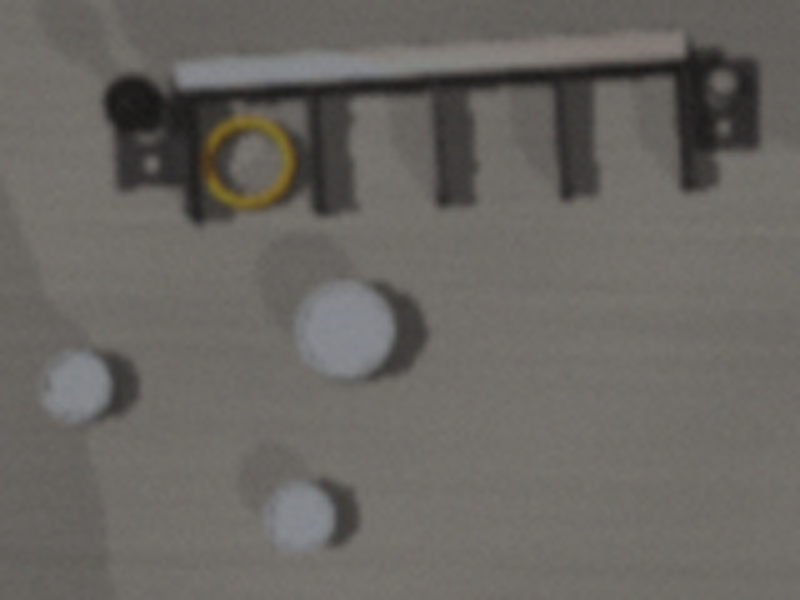

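View pics/c2.png

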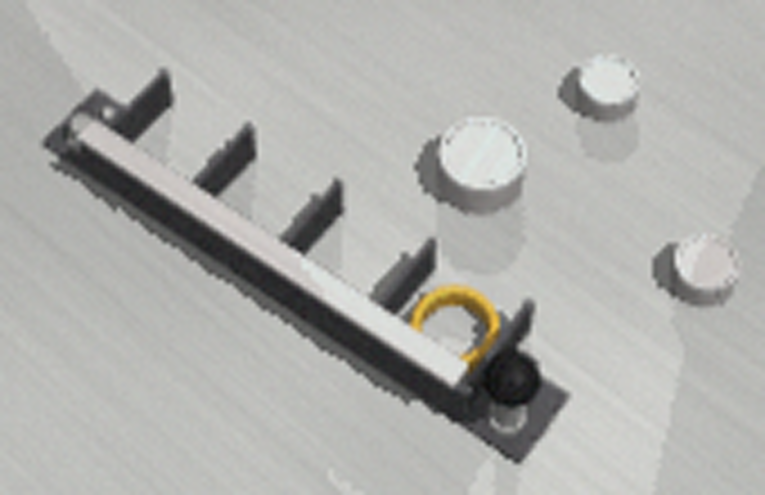

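The tin at crop pixel (345,330) is 100 px wide, so it is the largest of the three. The strip ends are at (176,76) and (687,44), and the knob is at the left.

```bash
cat > h.py <<'E'
import numpy as np
from bench import ctrl
def px(n,uv,z,c=None):
    c=c or ctrl.calibration(n);T=np.array(c["world_from_camera"])
    d=T[:3,:3]@np.array([(uv[0]-c["cx"])/c["fx"],(uv[1]-c["cy"])/c["fy"],1]);o=T[:3,3]
    return (o+d*(z-o[2])/d[2])[:2]
def fit(L,W): # rack pts -> world, returns origin, angle deg
    L=np.array(L,float);W=np.array(W);l=L-L.mean(0);w=W-W.mean(0)
    a=np.arctan2((l[:,0]*w[:,1]-l[:,1]*w[:,0]).sum(),(l*w).sum());R=np.array([[np.cos(a),-np.sin(a)],[np.sin(a),np.cos(a)]])
    t=W.mean(0)-R@L.mean(0);return t,np.degrees(a),R,np.round((W-(L@R.T+t))*1000,1).tolist()
E
python3 - <<'E'
from h import *
g=lambda x,y:(220+(x+.5)/5-.5,130+(y+.5)/5-.5)
s=lambda x,y:(230+(x+.5)/4.5-.5,190+(y+.5)/4.5-.5)
Lp=[(.038,.132),(.038,-.132)]+[(-.031,y) for y in(.132,.066,0,-.066,-.132)]
W=[px("top",g(*p),.054) for p in((176,76),(687,44))]+[px("top",g(*p),.032) for p in((198,219),(322,211),(445,203),(570,196),(692,187))]
t,a,R,e=fit(Lp,W);print("top",t,a,e)
W2=[px("scene",s(*p),.054) for p in((450,378),(90,125))]+[px("scene",s(*p),.032) for p in((530,302),(433,240),(338,180),(250,125),(165,70))]
print("scene",fit(Lp,W2))
tin=px("top",g(345,330),.03),px("scene",s(483,154),.03);print("tin",tin,[R.T@(p-t) for p in tin])
for p in((76,386),(300,517)):print("small",px("top",g(*p),.02),R.T@(px("top",g(*p),.02)-t))
for l in((.038,.099),(.038,-.033),(-.06,-.033)):print(l,R@l+t)
E
```

```text
top [0.62530804 0.02600878] 5.320491024463277 [[1.6, 0.9], [1.1, 1.7], [0.1, -3.4], [-0.2, -1.8], [-0.5, -0.0], [-1.2, 0.4], [-0.9, 2.2]]
scene (array([0.62690454, 0.02971437]), np.float64(4.51046752688503), array([[ 0.99690298, -0.07864122],
       [ 0.07864122,  0.99690298]]), [[2.4, -2.8], [-2.1, 3.8], [-1.4, -0.3], [-1.0, 0.2], [-0.1, -0.8], [1.0, 0.3], [1.1, -0.3]])
tin (array([0.52626565, 0.0731797 ]), array([0.52543258, 0.07661964])) [array([-0.09424167,  0.05615156]), array([-0.09475218,  0.05965393])]
small [0.49469098 0.21269613] [-0.1127434   0.19799471]
small [0.4294422  0.09404054] [-0.18871361  0.08590065]
(0.038, 0.099) [0.65396438 0.12810586]
(0.038, -0.033) [ 0.6662043  -0.00332543]
(-0.06, -0.033) [ 0.56862652 -0.01241265]
```

Request:
move_arm([
  [532,-556,-80,0,0,12.4,0],
  [532,-556,-80,0,0,12.4,0],
  [532,-556,-80,0,0,12.4,0],
  [532,-556,-80,0,0,12.4,0],
  [532,-556,-80,0,0,12.4,0],
  [532,-556,-80,0,0,12.4,0],
  [532,-556,-80,0,0,12.4,0],
  [532,-556,-80,0,0,12.4,0],
  [532,-556,-80,0,0,12.4,0],
  [532,-556,-80,0,0,12.4,0],
  [532,-556,-80,0,0,12.4,0],
  [532,-556,-80,0,0,12.4,0],
  [532,-556,-80,0,0,12.4,0],
  [532,-556,-80,0,0,12.4,0],
  [532,-556,-80,0,0,12.4,0],
  [532,-556,-80,0,0,12.4,0],
  [532,-556,-80,0,0,12.4,0],
  [532,-556,-80,0,0,12.4,0],
  [532,-556,-80,0,0,12.4,0],
  [532,-556,-80,0,0,12.4,0],
])

```text
time_s: 1.77
ee_pos: [0.5522, 0.0263, 0.2943]
eef_rot: [[0.996, 0.092, 0.001], [0.092, -0.996, 0.001], [0.001, -0.0, -1.0]]
wrist_force: [0.3, -0.0, 0.3]
width: 0.0007
finger_force: 0.0
```

```bash
python3 - <<'E'
from h import *
import cv2,pickle
s=ctrl.sense();c=ctrl.calibration("wrist");f=ctrl.grab_frame("wrist")
pickle.dump(c,open("w1.pkl","wb"))
cv2.imwrite("pics/w1.png",cv2.convertScaleAbs(f[:,:,::-1],alpha=1.4))
print(s["time_s"],s["ee_pos"],np.round(s["eef_rot"],3).tolist(),s["joint_pos"],s["wrist_force"]);print(np.round(c["world_from_camera"],3).tolist(),c["fx"])
E
```

```text
1.7667 [0.55217173 0.02632049 0.29426091] [[0.996, 0.092, 0.001], [0.092, -0.996, 0.001], [0.001, -0.0, -1.0]] [2.98204575e-01 3.04981900e+00 1.13295306e+02 3.48119432e-02
 6.36140640e+01 8.49785790e+01] [ 0.32027712 -0.03949173  0.32035049]
[[0.093, -0.954, -0.287, 0.633], [-0.996, -0.089, -0.026, 0.033], [-0.001, 0.288, -0.958, 0.466], [0.0, 0.0, 0.0, 1.0]] 356.15442759015735
```

View pics/w1.png

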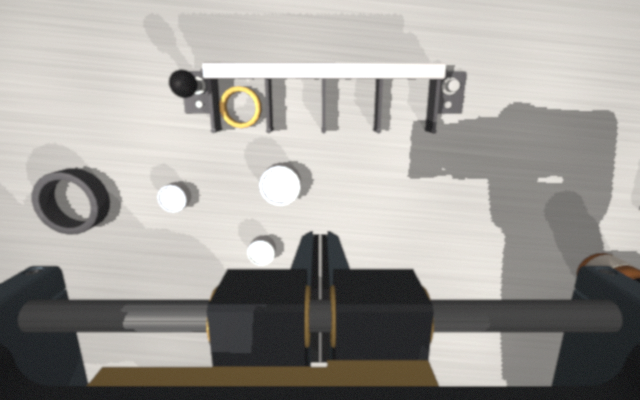

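The wrist view shows the strip from (203,70) to (446,70), the nose tops at row 131, and the tin at (280,185). The small cans are at (172,198) and (260,252).

```bash
python3 - <<'E'
from h import *
import pickle
c=pickle.load(open("w1.pkl","rb"))
Lp=[(.038,.132),(.038,-.132)]+[(-.031,y) for y in(.132,.066,0,-.066,-.132)]
W=[px("wrist",p,.054,c) for p in((203,70),(446,70))]+[px("wrist",p,.032,c) for p in((214,131),(268,131),(323.5,131),(378,131),(431,131))]
t,a,R,e=fit(Lp,W);print(t,a,e)
tin=px("wrist",(280,185),.03,c);print("tin",tin,R.T@(tin-t))
for l in((.038,.099),(.038,-.033)):print(R@l+t)
print(R.T@(np.array([.55217,.02632])-t))
E
```

```text
[0.62767265 0.02869425] 5.219474483169817 [[-1.7, -1.6], [-1.4, -0.5], [0.6, -1.4], [0.6, 0.0], [0.7, -0.3], [0.7, 0.6], [0.6, 3.2]]
tin [0.52606733 0.07352289] [-0.09710591  0.0538859 ]
[0.65650895 0.13074065]
[ 0.66851713 -0.00071201]
[-0.07540557  0.00450415]
```

Request:
move_arm([
  [112,-94,100,0,0,0,0],
  [112,-94,100,0,0,0,0],
  [112,-94,140,0,0,0,0],
  [112,-94,180,0,0,0,0],
  [112,-94,214,0,0,0,0],
  [112,-94,214,0,0,0,0],
  [112,-94,230,0,0,0,0],
  [112,-94,236,0,0,0,0],
  [112,-94,240,0,0,0,0],
  [112,-94,243,0,0,0,0],
  [112,-94,243,0,0,0,0],
  [112,-94,243,0,0,0,0],
])

```text
time_s: 2.82
ee_pos: [0.6547, 0.126, 0.0532]
eef_rot: [[0.996, 0.089, 0.003], [0.089, -0.996, 0.0], [0.003, -0.0, -1.0]]
wrist_force: [-0.5, -0.5, 1.7]
width: 0.0003
finger_force: 1.0
```

Request:
move_arm([
  [1,-4,2,0,0,0,0],
  [1,-4,2,0,0,0,0],
  [1,-4,2,0,0,0,0],
])

```text
time_s: 3.07
ee_pos: [0.6555, 0.1309, 0.0501]
eef_rot: [[0.996, 0.089, 0.002], [0.089, -0.996, 0.0], [0.002, -0.0, -1.0]]
wrist_force: [2.4, 0.5, 3.0]
width: 0.0005
finger_force: 1.7
```

```bash
python3 - <<'E'
from h import *
import cv2
c=ctrl.calibration("wrist");f=ctrl.grab_frame("wrist");s=ctrl.sense();print(s["ee_pos"],s["wrist_force"])
cv2.imwrite("pics/w2.png",f[:,:,::-1])
E
```

```text
[0.65539162 0.13086571 0.04985897] [2.64524683 0.30633512 3.44935872]
```

View pics/w2.png

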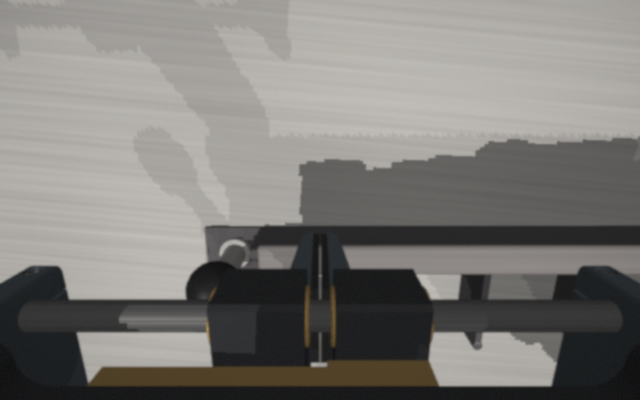

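The fingertip is on the strip at gap 1, pressing with about 3 N. Now I'll run it along to gap 3.

Request:
move_arm([
  [0,8,0,0,0,0,0],
  [0,16,0,0,0,0,0],
  [0,24,0,0,0,0,0],
  [0,32,0,0,0,0,0],
  [0,40,0,0,0,0,0],
  [0,48,0,0,0,0,0],
  [0,56,0,0,0,0,0],
  [0,64,0,0,0,0,0],
  [0,72,0,0,0,0,0],
  [0,80,0,0,0,0,0],
  [0,88,0,0,0,0,0],
  [0,96,0,0,0,0,0],
  [0,104,0,0,0,0,0],
  [0,112,0,0,0,0,0],
  [0,120,0,0,0,0,0],
  [0,126,0,0,0,0,0],
  [0,131,0,0,0,0,0],
  [0,131,0,0,0,0,0],
  [0,131,0,0,0,0,0],
  [0,131,0,0,0,0,0],
])

```text
time_s: 4.78
ee_pos: [0.6662, -0.0001, 0.049]
eef_rot: [[0.996, 0.089, 0.0], [0.089, -0.996, -0.0], [0.0, 0.0, -1.0]]
wrist_force: [-0.1, -2.2, 3.8]
width: 0.0005
finger_force: 1.9
```

Request:
move_arm([
  [0,0,-25,0,0,0,0],
  [0,0,-50,0,0,0,0],
  [-35,-20,-55,0,0,0,0.77],
  [-70,-45,-55,0,0,0,0.77],
  [-100,-65,-55,0,0,0,0.77],
  [-133,-86,-55,0,0,0,0.77],
  [-133,-86,-55,0,0,0,0.77],
  [-133,-86,-55,0,0,0,0.77],
  [-133,-86,-55,0,0,0,0.77],
  [-133,-86,-55,0,0,0,0.77],
  [-133,-86,-55,0,0,0,0.77],
])

```text
time_s: 5.7
ee_pos: [0.5269, 0.0735, 0.1039]
eef_rot: [[0.996, 0.089, 0.0], [0.089, -0.996, 0.0], [0.0, -0.0, -1.0]]
wrist_force: [0.4, 0.7, -0.7]
width: 0.0575
finger_force: 0.0
```

```bash
python3 - <<'E'
from h import *
import cv2
f=ctrl.grab_frame("wrist");s=ctrl.sense();print(s["ee_pos"],s["width"],s["wrist_force"])
cv2.imwrite("pics/w3.png",f[:,:,::-1])
E
```

```text
[0.52671239 0.07351754 0.10382466] 0.06171979901709165 [0.1275731  0.76949729 0.10638089]
```

View pics/w3.png

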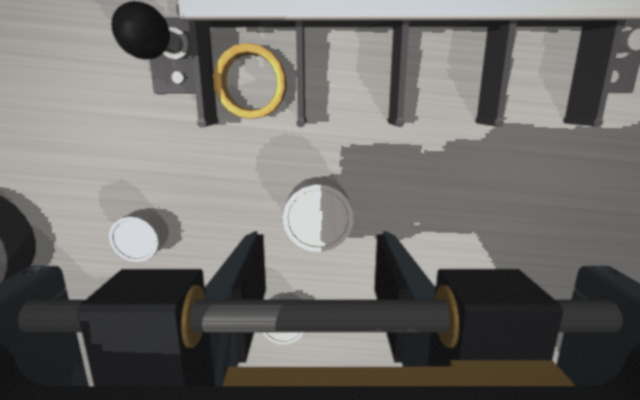

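The wrist view shows the tin at (318,216), centred between the fingers. The nose tops lie along row 124.

```bash
python3 - <<'E'
from h import *
print("tin",px("wrist",(318,216),.03))
N=[px("wrist",(u,124),.032) for u in(207,302,398,498,597)]
t,a,R,e=fit([(-.031,y) for y in(.132,.066,0,-.066,-.132)],N);print(t,a,e)
s=ctrl.sense();print(s["width"],"TCP in rack",R.T@(s["ee_pos"][:2]-t),"tin",R.T@(px("wrist",(318,216),.03)-t),"small",R.T@(px("wrist",(283,325),.02)-t))
E
```

```text
tin [0.5269389  0.07417425]
[0.62768208 0.02790595] 5.090397733980371 [[0.3, -3.1], [0.0, -0.4], [-0.1, 1.6], [-0.1, 0.9], [-0.1, 1.0]]
0.06171979901709165 TCP in rack [-0.09652447  0.05439046] tin [-0.09624057  0.05502449] small [-0.19501959  0.08432365]
```

Request:
move_arm([
  [0,0,25,0,0,0,0.77],
  [0,0,50,0,0,0,0.77],
  [0,0,75,0,0,0,0.77],
  [0,0,88,0,0,0,0.77],
  [0,0,92,0,0,0,0.77],
  [0,0,92,0,0,0,0.77],
  [0,0,92,0,0,0,0.77],
])

```text
time_s: 6.33
ee_pos: [0.5266, 0.0737, 0.0124]
eef_rot: [[0.996, 0.089, 0.0], [0.089, -0.996, 0.0], [0.0, -0.0, -1.0]]
wrist_force: [0.9, 0.4, 0.8]
width: 0.0703
finger_force: 0.0
```

Request:
move_arm([
  [0,4,0,0,0,0,0.77],
  [0,8,0,0,0,0,0.77],
  [0,13,0,0,0,0,0.77],
  [0,18,0,0,0,0,0.77],
  [0,24,0,0,0,0,0.77],
  [0,30,0,0,0,0,0.77],
  [0,36,0,0,0,0,0.77],
  [0,42,0,0,0,0,0.77],
  [0,48,0,0,0,0,0.77],
  [0,54,0,0,0,0,0.77],
  [0,60,0,0,0,0,0.77],
  [0,66,0,0,0,0,0.77],
  [0,72,0,0,0,0,0.77],
  [0,78,0,0,0,0,0.77],
  [0,83,0,0,0,0,0.77],
  [0,87,0,0,0,0,0.77],
  [0,91,0,0,0,0,0.77],
  [0,94,0,0,0,0,0.77],
  [0,96,0,0,0,0,0.77],
  [0,97,0,0,0,0,0.77],
])

```text
time_s: 8.0
ee_pos: [0.5347, -0.023, 0.0119]
eef_rot: [[0.996, 0.089, -0.0], [0.089, -0.996, 0.0], [-0.0, -0.0, -1.0]]
wrist_force: [0.5, 1.6, 1.2]
width: 0.0703
finger_force: 0.5
```

Request:
move_arm([
  [0,-4,0,0,0,0,0.77],
  [0,-5,0,0,0,0,0.77],
  [0,-5,-25,0,0,0,0.77],
  [0,-5,-55,0,0,0,0.77],
  [-10,-9,-80,0,0,0,0.24],
  [-40,-9,-80,0,0,0,0.24],
  [-66,-9,-80,0,0,0,0.24],
  [-66,-9,-80,0,0,0,0.24],
  [-66,-9,-80,0,0,0,0.24],
  [-66,-9,-80,0,0,0,0.24],
  [-66,-9,-80,0,0,0,0.24],
])

```text
time_s: 8.92
ee_pos: [0.4691, -0.0196, 0.0921]
eef_rot: [[0.996, 0.09, 0.001], [0.09, -0.996, -0.0], [0.001, 0.0, -1.0]]
wrist_force: [0.2, -0.3, -0.5]
width: 0.0264
finger_force: 0.0
```

```bash
python3 - <<'E'
from h import *
import cv2
f=ctrl.grab_frame("wrist");s=ctrl.sense();print(s["ee_pos"],s["width"],s["wrist_force"])
cv2.imwrite("pics/w4.png",f[:,:,::-1])
E
```

```text
[ 0.46898957 -0.01962642  0.09196429] 0.023336569980972173 [-0.05900148 -0.49854254 -0.50035357]
```

View pics/w4.png

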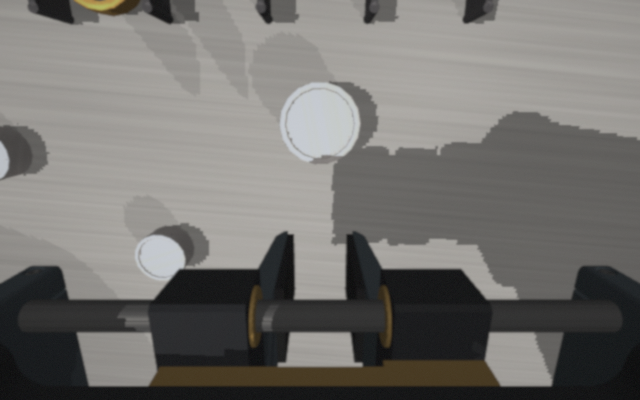

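The tin is at (320,122), lined up with the hand. The gap 3 noses are at bench level at about (267,20) and (371,20).

```bash
python3 - <<'E'
from h import *
R=np.array([[np.cos(.089),-np.sin(.089)],[np.sin(.089),np.cos(.089)]]);t=np.array([.627,.028])
f=lambda p:np.round(R.T@(p-t)*1000,1)
print("tin",f(px("wrist",(320,122),.03)),"TCP",f(ctrl.sense()["ee_pos"][:2]))
for p in((267,20),(371,20),(471,20),(161,20)):print(f(px("wrist",p,0)))
E
```

```text
tin [-94.2 -34.1] TCP [-161.6  -33.4]
[-29.7   1.3]
[-29.7 -68.1]
[ -29.7 -134.8]
[-29.8  72. ]
```

Request:
move_arm([
  [0,0,30,0,0,0,0.24],
  [0,0,60,0,0,0,0.24],
  [0,0,76,0,0,0,0.24],
  [0,0,80,0,0,0,0.24],
  [4,0,80,0,0,0,0.24],
  [9,0,80,0,0,0,0.24],
  [15,0,80,0,0,0,0.24],
  [20,0,80,0,0,0,0.24],
  [25,0,80,0,0,0,0.24],
  [30,0,80,0,0,0,0.24],
  [35,0,80,0,0,0,0.24],
  [40,0,80,0,0,0,0.24],
  [45,0,80,0,0,0,0.24],
  [50,0,80,0,0,0,0.24],
  [55,0,80,0,0,0,0.24],
  [60,0,80,0,0,0,0.24],
  [65,0,80,0,0,0,0.24],
  [69,0,80,0,0,0,0.24],
  [72,0,80,0,0,0,0.24],
  [72,0,80,0,0,0,0.24],
])

```text
time_s: 10.63
ee_pos: [0.5406, -0.0133, 0.012]
eef_rot: [[0.996, 0.089, 0.001], [0.089, -0.996, -0.0], [0.001, 0.0, -1.0]]
wrist_force: [-0.4, 0.6, -0.4]
width: 0.0218
finger_force: 0.0
```

```bash
python3 - <<'E'
from h import *
import cv2
f=ctrl.grab_frame("wrist");s=ctrl.sense();print(s["ee_pos"],s["width"],s["wrist_force"])
cv2.imwrite("pics/w5.png",f[:,:,::-1])
E
```

```text
[ 0.54021091 -0.01326503  0.01193598] 0.021792143958457164 [ 0.15141396 -0.35001449  1.06361106]
```

View pics/w5.png

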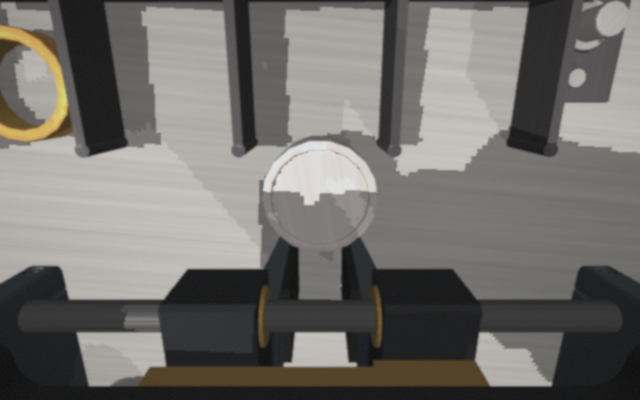

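The tin is at (320,193), against both fingers. The gap 3 nose tops are at about (239,148) and (391,148). I'll check how well it is centred.

```bash
python3 - <<'E'
from h import *
R=np.array([[np.cos(.089),-np.sin(.089)],[np.sin(.089),np.cos(.089)]]);t=np.array([.627,.028])
f=lambda p:np.round(R.T@(p-t)*1000,1)
print("tin",f(px("wrist",(320,193),.03)),"TCP",f(ctrl.sense()["ee_pos"][:2]))
for p in((84,149),(240,149),(391,149),(549,149)):print(f(px("wrist",p,.032)))
E
```

```text
tin [-48.7 -34.1] TCP [-90.1 -33.4]
[-29.   65.8]
[-29.   -0.2]
[-29.  -64.1]
[ -28.9 -131. ]
```

Request:
move_arm([
  [3,-1,0,0,0,0,0.24],
  [7,-1.5,0,0,0,0,0.24],
  [11,-1.5,0,0,0,0,0.24],
  [15,-1.5,0,0,0,0,0.24],
  [19,-1.5,0,0,0,0,0.24],
  [23,-1.5,0,0,0,0,0.24],
  [27,-1.5,0,0,0,0,0.24],
  [31,-1.5,0,0,0,0,0.24],
  [35,-1.5,0,0,0,0,0.24],
  [39,-1.5,0,0,0,0,0.24],
  [43,-1.5,0,0,0,0,0.24],
  [47,-1.5,0,0,0,0,0.24],
  [50,-1.5,0,0,0,0,0.24],
  [53,-1.5,0,0,0,0,0.24],
  [55,-1.5,0,0,0,0,0.24],
  [55,-1.5,0,0,0,0,0.24],
])

```text
time_s: 12.02
ee_pos: [0.595, -0.0069, 0.012]
eef_rot: [[0.996, 0.089, 0.0], [0.089, -0.996, -0.0], [0.0, 0.0, -1.0]]
wrist_force: [-0.6, -0.5, -0.2]
width: 0.0217
finger_force: 0.0
```

Request:
move_arm([
  [1,0,0,0,0,0,0.24],
  [2,0,0,0,0,0,0.24],
  [3,0,0,0,0,0,0.24],
  [4,0,0,0,0,0,0.24],
  [4,0,0,0,0,0,0.24],
  [4,0,0,0,0,0,0.24],
])

```text
time_s: 12.52
ee_pos: [0.5986, -0.0065, 0.012]
eef_rot: [[0.996, 0.089, 0.0], [0.089, -0.996, 0.0], [0.0, 0.0, -1.0]]
wrist_force: [-0.2, -0.1, -0.6]
width: 0.0221
finger_force: 0.0
```

Request:
move_arm([
  [1,0,0,0,0,0,0.24],
  [1,0,0,0,0,0,0.24],
  [2,0,0,0,0,0,0.24],
  [2,0,0,0,0,0,0.24],
])

```text
time_s: 12.85
ee_pos: [0.5999, -0.0063, 0.0118]
eef_rot: [[0.996, 0.089, -0.001], [0.089, -0.996, 0.0], [-0.001, -0.0, -1.0]]
wrist_force: [-4.0, -0.6, 2.5]
width: 0.0218
finger_force: 2.2
```

Request:
move_arm([
  [1,0,0,0,0,0,0.24],
  [1,0,0,0,0,0,0.24],
  [1,0,0,0,0,0,0.24],
  [1,0,0,0,0,0,0.24],
])

```text
time_s: 13.18
ee_pos: [0.6, -0.0063, 0.0116]
eef_rot: [[0.996, 0.089, -0.003], [0.089, -0.996, -0.0], [-0.003, -0.0, -1.0]]
wrist_force: [-9.5, -1.7, 5.9]
width: 0.022
finger_force: 5.2
```

```bash
python3 - <<'E'
from h import *
import cv2
f=ctrl.grab_frame("wrist");s=ctrl.sense();print(s["ee_pos"],s["width"],s["wrist_force"])
cv2.imwrite("pics/w6.png",f[:,:,::-1])
E
```

```text
[ 0.6000309  -0.00629785  0.01163655] 0.02208688981159093 [-9.09568756 -1.94091934  6.34410977]
```

View pics/w6.png

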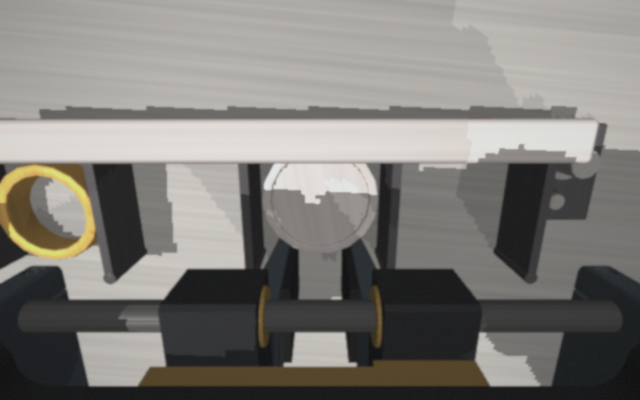

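The tin is fully in gap 3 and hard against the wall: the force rises and nothing moves. Now I'll withdraw straight back and then up.

Request:
move_arm([
  [-2,0,0,0,0,0,0.24],
  [-6,0,0,0,0,0,0.24],
  [-15,0,0,0,0,0,0.24],
  [-30,0,0,0,0,0,0.24],
  [-50,0,0,0,0,0,0.24],
  [-60,0,-30,0,0,0,0.24],
  [-60,0,-65,0,0,0,0.24],
  [-60,0,-100,0,0,0,0.24],
  [-60,0,-140,0,0,0,0.24],
  [-60,0,-180,0,0,0,0.24],
  [-60,0,-220,0,0,0,0.24],
  [-60,0,-240,0,0,0,0.24],
  [-60,0,-240,0,0,0,0.24],
  [-60,0,-240,0,0,0,0.24],
])

```text
time_s: 14.4
ee_pos: [0.5418, -0.0117, 0.2528]
eef_rot: [[0.996, 0.089, 0.003], [0.089, -0.996, -0.0], [0.003, 0.0, -1.0]]
wrist_force: [-0.4, 1.1, -0.6]
width: 0.0216
finger_force: 0.0
```

```bash
python3 - <<'E'
from h import *
import cv2
f=ctrl.grab_frame("wrist");s=ctrl.sense();print(s["time_s"],s["ee_pos"],s["wrist_force"])
cv2.imwrite("pics/w7.png",f[:,:,::-1])
E
```

```text
14.45 [ 0.5410686  -0.01164315  0.25134832] [ 0.23951544 -0.15652197 -0.03483883]
```

View pics/w7.png

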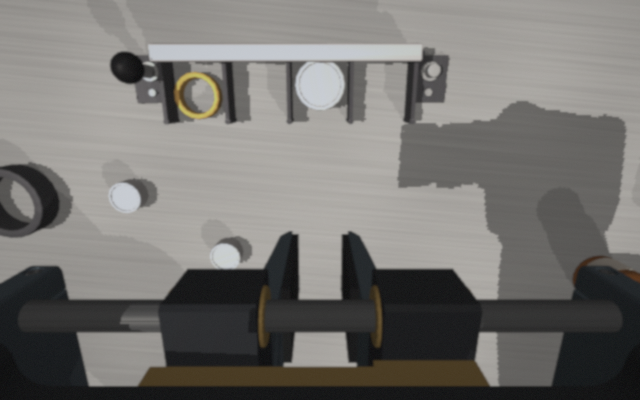

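The tin is home in the third gap from the knobbed post at (320,85), nothing else has moved, and the hand is clear.

```bash
python3 -c "
from bench import ctrl
print(ctrl.close_job())"
```

```text
the job is handed in; nothing more can be done
None
```

I ran the fingertip along the strip from the first gap to the third, then pushed the largest tin into the third gap until it stopped against the back wall; the other things looked undisturbed, the hand is clear, and I handed the job in at about 14.5 s.

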